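# Run a vial rack into the reader on its locked carriage

## Task

Send the vial rack into the bench reader: with closed fingertips press the lock button on the carriage fully down and, holding it down all the way, push the carriage along its bed under the reading head until it is fully home against the end stop; then let the button spring up so that the lock holds the carriage there. Nothing is gripped or lifted: do not touch the vial rack, which must stay seated in the carriage, and leave the spare rack, the box of caps and the timer where they stand.

Things in the scene. Friction and masses are not known exactly. Their poses are not given: they have to be found in the camera images.
- reader: The reader, fixed: grey bed plate 92 x 480 mm, 14 mm high, two steel guide rods, an end block (top at 41 mm) across each end. Origin: centre of the bed's underside. z up; y along the bed; the carriage travels to its -y, the end with the white head, roughly to the robot's right (yaw varies about 20 deg).
- reading_head (a point): Middle of the underside of the white reading head at the bed's -y end, 120 mm above the worktop. The head reaches 100 mm along the bed and 57 mm from here to the robot's side, top at 173 mm; its column stands behind the bed. Axes as the reader's.
- carriage (a joint): Place of the carriage on the bed, m: 0 at the rear stop, where it starts locked, growing towards the head, 0.136 home against the end stop. Unlocked it slides with 1 to 2 N of friction. It is a plate 68 x 300 mm, top at 32 mm, with the rack seat in front and a black lock housing 50 x 48 mm, top at 68 mm, at its trailing (reader +y) end.
- lock_button (a joint): Travel of the lock button, m: 0 up, 0.006 fully down. About 2.5 N starts it moving, 5.5 N holds it fully down; let go, it springs up. Up, its key locks the carriage (1.5 mm play) in one of seven notches, 22.7 mm apart, the first at the start, the last at the end stop; it frees the carriage from 4 mm down and, let go between, drops into the next notch.
- button_top (a point): Middle of the top of the lock button, a grey ribbed cap 30 x 30 mm, 10 mm proud of the black housing, 78 mm above the worktop when up, 72 when down; rides with the carriage. Press here. On its reader -y side an upright black fence (46 mm wide, top at 88 mm, face 21.5 mm from this point) stands before the rack; fingers on the button may push it. Axes as the reader's.
- rack_seat (a point): Middle of the floor of the rack seat on the carriage, 32 mm above the worktop, 149 mm from the button's middle towards reader -y. The seat is a grey frame, inside 31 x 241 mm, walls 13 mm high, long along the reader's y. Axes as the reader's.
- sample_vials: The beige ten-place vial rack with grey caps, loose in the rack seat, 26 x 236 x 75 mm, vial tops 107 mm above the worktop, 0.12 kg; its near end is about 31 mm from the button's middle. Origin: centre of its underside.
- spare_rack: Bystander: nearly empty beige vial rack, 25 x 236 x 74 mm, on the worktop behind the bed. Origin: centre of its underside.
- caps_box: Bystander: small smoked box of caps, 72 x 102 x 49 mm, on the robot's side of the bed. Origin: centre of its underside.
- timer: Bystander: white bench timer, 62 x 66 x 19 mm, on the robot's side of the bed. Origin: centre of its underside.

How it is judged:
On the way, in this order (a step that is already met when the one before it is completed fails the run):
1. the lock button is pressed down (4 of its 6 mm) before the carriage moves (value of joint lock_button above 0.004 m and distance of rack_seat from where it was at the start of the episode below 0.006 m), for 0.1 s.
2. the carriage reaches its end stop with the button still held down (value of joint carriage above 0.133 m and value of joint lock_button above 0.003 m), for 0.1 s.
At the end, for the whole second after the job is handed in: The carriage stands within 3 mm of its end stop, at rest; the lock button is up (within 1 mm), so the lock is engaged; the vial rack sits upright and still in its seat (within 7 mm of the middle, less than 4 mm above the floor) (value of joint carriage above 0.133 m and value of joint lock_button below 0.001 m and velocity of joint carriage below 0.005 m/s and horizontal distance between sample_vials and rack_seat below 0.007 m and z of sample_vials in the frame of rack_seat below 0.004 m and angle between sample_vials's own z axis and vertical below 0.06 rad and linear speed of sample_vials below 0.01 m/s); the robot touches nothing.
It fails at once if the button is let up on the way, so that the lock drops into a notch between the start and the end stop (value of joint lock_button below 0.003 m and value of joint carriage between 0.008 and 0.128 m).
It fails at once if the robot touches the vial rack (over 2 N) (contact force between the arm and sample_vials above 2 N).
It fails at once if a finger touches the vial rack (over 2 N) (contact force between the fingers and sample_vials above 2 N).
It fails at once if the vial rack is lifted in its seat by more than 8 mm or tipped (z of sample_vials in the frame of rack_seat above 0.008 m or angle between sample_vials's own z axis and vertical above 0.15 rad).
It fails at once if a bystander (spare rack, box of caps, timer) is lifted or moved more than 15 mm (distance of any of spare_rack, caps_box, timer from where it was at the start of the episode above 0.015 m).
It also fails if it takes over 38 s, if anything falls off the work surface, if the arm or the gripper's body presses on something with over 40 N, if the wrist force passes 120 N, or if a joint passes its speed limit or range.

## Robot

A 7-joint arm with a two-finger parallel gripper is mounted at the origin on the work surface; the furniture and walls round the work are solid. World frame = base frame: x ahead of the robot, y to its left, z up, the work surface at z = 0. Lengths are in m, angles in rad, forces in N, time in s.
With the tool pointing down it reaches from about 0.425 to 0.925 m from the base axis. Payload 6.8 kg.
Tool frame: the origin (TCP) lies on the centre line of the jaws, within the pads' length; the fingertips stand 17 mm ahead of it and the grasp point (between the pads) lies 2 mm behind it; z points along the fingers, x is the direction in which the jaws open and shut, and the axes are right-handed (so a half turn about z gives the same grasp; the last joint's range is limited). The gripper opens to 85 mm and grips with 20 to 120 N. Pads are 22 mm wide; open, the fingers measure 114 mm over their backs; the gripper's body (76 mm by 85 mm) begins 54 mm behind the grasp point. The pads swing forward as they close: fully open they stand 13 mm farther back than shut.
Start: joints at [-1.214, 0.477, 0.022, 1.555, -0.011, 1.109, -0.083], TCP at [0.303, 0.603, 0.248] pointing down, gripper open.
Joint ranges: [-2.96, 2.96], [-0.34, 2.1], [-1.41, 1.46], [0.24, 2.44], [-1.37, 4.51], [0.17, 1.92], [-2.96, 2.96]. Speed limits (rad/s): [2.39, 2.39, 3.14, 3.14, 3.14, 3.14, 3.14].

## Interface

Orientations are given as a rotation vector (axis times angle).
In Python, from bench import r gives the robot as it stands.
- The arm moves only by the tool arm_command, never from a script. Its argument "increments" is a list of rows, each a list of 3 entries, a list of its own where there are three numbers: the shift along the world's x, y, z in m, then the turn, a rotation vector about the world's x, y, z in rad, then the opening in per cent of the stroke, from 0 (shut) to 100 (fully open). A call has 1 to 10 rows; each row is the pose to reach, as a shift and turn from the pose commanded when the call began; what a row does not reach only later rows make up. A row lasts 1/10 s, in which the tool goes at most 50 mm and 8.59 degrees, less where a joint would pass 70% of its speed; a pose out of reach is approached as far as the arm can. A call with a gripper value outside its range is refused whole. The fingers move at their own pace and stop on an object; "newtons" is the grip in N (left out, the last holds). Time passes only in rows, so rows that repeat a pose let the fingers close. It gives the time, the measured TCP pose, the force and the opening at its end, in the units of the state.
- r.get_obs(): the state, without advancing time (a new reading comes with each control period).
- r.grab_frame(name): name is "side" or "top"; returns the picture (384x512x3 uint8, blue, green, red); there is no depth.
- r.camera_model(name): a dict with "camera_matrix" (3x3 intrinsics, pixels), "D" ([k1, k2, p1, p2, k3] as OpenCV has them; the pictures are not rectified), "camera_from_world" (4x4, takes a point from world to camera coordinates). Camera axes: x right, y down, z forward; pixel columns grow to the right and rows downward; lengths in m; the calibration is good to about 2 mm. A picture is of the moment at which its call begins. camera_model takes no time and is no camera call.
- r.hand_in(): hands the job in, once; it reports no verdict.
The state is a dict: "clock": time; "joints": joint angles; "qvel": joint speeds; "tau": joint torques, N m; "tcp_pos": TCP position; "orientation": TCP orientation; "contact_force": force on the tool from outside, world axes, zero at the start; "moment": the same for the moment, N m; "grip_width": finger opening in m.
Only numpy, scipy, OpenCV 4.12 (cv2) and the standard library are available. Lean on these libraries where they do the work, as an engineer would, in place of code of your own. Each camera call takes 0.05 s, during which the arm holds its last target. There are 200 camera calls.

## Working session

There is one attempt and no reset: what is moved stays moved. The work goes in short steps, Python scripts to look and compute and a tool call to move; the robot and the scene stay as the last step left them, time stands still between calls to the robot, and variables do not carry over. Pictures are saved under pics/ and viewed, about 8 in all and at most 12, crops included, and the job is handed in when it is done.

Besides the shell and the picture viewer there is one more tool, called after "Request:" by a JSON object that holds its "api" and its "payload". arm_command: Moves the arm, as the interface text tells. Its arguments: {"type":"object","properties":{"increments":{"type":"array","items":{"type":"array"}},"newtons":{"type":"number"}},"required":["increments"]}

```bash
mkdir -p pics; python3 - <<'E'
from bench import r
import cv2,numpy as np
for n in("top","side"):
    cv2.imwrite(f"pics/{n}0.png",r.grab_frame(n)); m=r.camera_model(n)
    print(n,m["camera_matrix"],m["D"],np.round(m["camera_from_world"],4).tolist())
print(r.get_obs())
E
```

```text
top [[456.08962209   0.         255.16768442]
 [  0.         456.08962209 197.18717091]
 [  0.           0.           1.        ]] [-0.00601964  0.          0.          0.          0.        ] [[0.0079, -0.9997, 0.0224, 0.0318], [-0.9931, -0.0105, -0.1167, 0.5316], [0.1169, -0.0213, -0.9929, 1.0707], [0.0, 0.0, 0.0, 1.0]]
side [[435.28366229   0.         252.20221143]
 [  0.         435.28366229 188.98790485]
 [  0.           0.           1.        ]] [-0.09414497  0.          0.          0.          0.        ] [[0.8701, -0.4927, -0.0149, -0.4442], [-0.3386, -0.5754, -0.7445, 0.3039], [0.3582, 0.6528, -0.6675, 0.7414], [0.0, 0.0, 0.0, 1.0]]
{'clock': 0.1, 'joints': array([-1.21408751,  0.47772989,  0.02235155,  1.55630338, -0.01152084,
        1.10929774, -0.08309822]), 'qvel': array([ 0.00015742, -0.00074718, -0.00133751, -0.0016484 ,  0.00022651,
       -0.0009208 ,  0.00116535]), 'tau': array([ 4.53001092e-03, -5.97758138e+01,  1.61388393e+00, -2.81957442e+01,
        1.28727689e-02,  4.96628243e-03,  1.74312021e-05]), 'tcp_pos': array([0.3023598 , 0.60295389, 0.24743551]), 'orientation': array([ 2.67255972e+00,  1.64959855e+00, -2.06316093e-03]), 'contact_force': array([-0.63055536,  0.80075307, -0.16109192]), 'moment': array([-0.06468268, -0.00389371,  0.01075552]), 'grip_width': 0.08539717960051282}
```

View pics/top0.png

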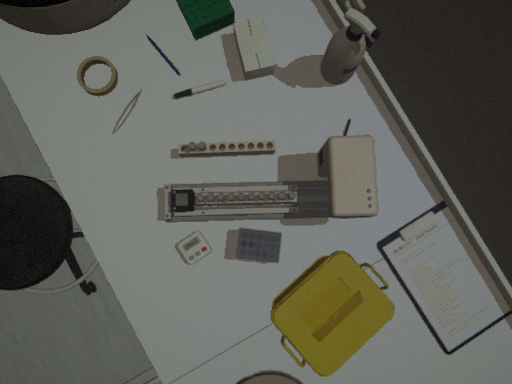

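View pics/side0.png

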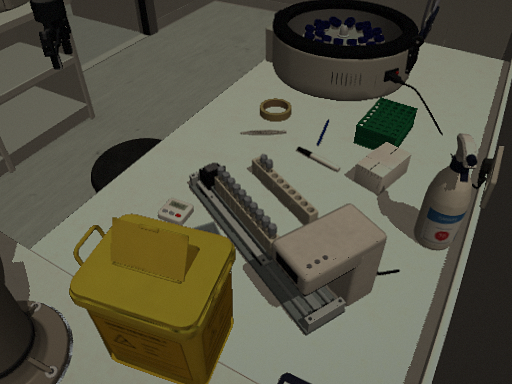

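The top view shows the bed running from (165,202) to about (375,190), with the button near (182,200), the head at (353,175), the timer at (193,247) and the caps box at (258,245). In the side view the lock housing is near (208,172). I'll enlarge both button areas.

```bash
python3 - <<'E'
import cv2,numpy as np
a=cv2.imread("pics/top0.png")[170:230,155:325]; b=cv2.imread("pics/side0.png")[150:215,170:270]
A=cv2.resize(a,None,fx=4.7,fy=4.7,interpolation=cv2.INTER_CUBIC);B=cv2.resize(b,None,fx=4.7,fy=4.7,interpolation=cv2.INTER_CUBIC)
B=B[:, :]
W=np.zeros((A.shape[0]+B.shape[0],max(A.shape[1],B.shape[1]),3),np.uint8);W[:A.shape[0],:A.shape[1]]=A;W[A.shape[0]:,:B.shape[1]]=B
W=np.clip(W*1.6,0,255).astype(np.uint8)
cv2.imwrite("pics/crop.png",W);print(W.shape,A.shape)
E
```

```text
(588, 799, 3) (282, 799, 3)
```

View pics/crop.png

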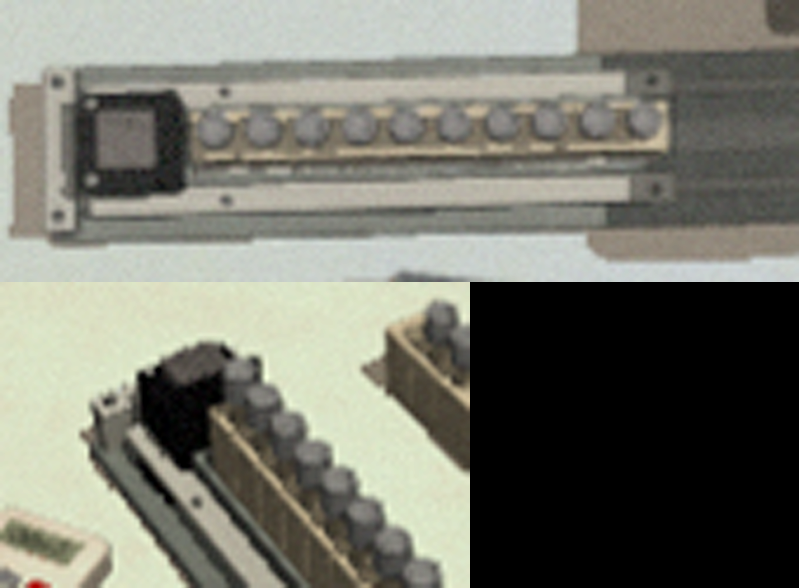

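```bash
cat >h.py <<'E'
from bench import r
import cv2,numpy as np
def ray(n,u,v):
    m=r.camera_model(n);T=np.array(m["camera_from_world"])
    p=cv2.undistortPoints(np.array([[[u,v]]],float),np.array(m["camera_matrix"]),np.array(m["D"]))[0,0]
    return -T[:3,:3].T@T[:3,3], T[:3,:3].T@np.array([p[0],p[1],1])
def hit(n,u,v,z):
    o,d=ray(n,u,v);return o+d*(z-o[2])/d[2]
def tri(p,q):
    o1,d1=ray("top",*p);o2,d2=ray("side",*q)
    s=np.linalg.lstsq(np.c_[d1,-d2],o2-o1,rcond=None)[0]
    a,b=o1+s[0]*d1,o2+s[1]*d2;return (a+b)/2,np.linalg.norm(a-b)
E
python3 - <<'E'
from h import *
c=lambda x,y:((x+.5)/4.7-.5+155,(y+.5)/4.7-.5+170)
s=lambda x,y:((x+.5)/4.7-.5+170,(y-282+.5)/4.7-.5+150)
b=hit("top",*c(126,138),.078);print("btn top",b,"side",hit("side",*s(203,363),.078),"tri",tri(c(126,138),s(203,363)))
def d(p,q,z):
    A,B=hit("top",*c(*p),z),hit("top",*c(*q),z);v=B-A;print(A,B,np.linalg.norm(v),"yaw",np.degrees(np.arctan2(v[0],-v[1])))
d((215,128),(643,121),.107); d((100,93),(625,83),.036);d((92,208),(630,190),.036)
d((97,110),(97,167),.078);d((97,110),(156,110),.078)
img=cv2.imread("pics/top0.png")
# vial rack middle from caps
m=(hit("top",*c(215,128),.107)+hit("top",*c(643,121),.107))/2;print("rack mid",m,"dist to btn",np.linalg.norm((m-b)[:2]))
d((59,72),(61,228),.041)
for n,u,v,z in(("timer",193,247,.019),("caps",258,245,.049),("head near L",331,216,.173),("head near R",375,216,.173),("spare",227,147,.074)):print(n,hit("top",u,v,z))
E
```

```text
btn top [0.51975923 0.20742538 0.078     ] side [0.52439044 0.20838884 0.078     ] tri (array([0.52143358, 0.2064702 , 0.08012212]), np.float64(0.004036331678173092))
[0.52174925 0.16116758 0.107     ] [ 0.52728519 -0.04332246  0.107     ] 0.20456496037612257 yaw 1.5507297482304605
[0.54744321 0.22718788 0.036     ] [ 0.55555556 -0.041305    0.036     ] 0.2686154062837575 yaw 1.7306304268862154
[0.48855668 0.22957831 0.036     ] [ 0.50043284 -0.04384049  0.036     ] 0.27367660634984015 yaw 2.487124307437032
[0.53342559 0.22197047 0.078     ] [0.50534788 0.22117623 0.078     ] 0.028088936857663 yaw -88.37970606844632
[0.53342559 0.22197047 0.078     ] [0.53373507 0.19312235 0.078     ] 0.028849775031734394 yaw 0.6146470466440507
rack mid [0.52451722 0.05892256 0.107     ] dist to btn 0.14857902308632803
[0.55732317 0.24750527 0.041     ] [0.47789966 0.24409133 0.041     ] 0.07949685104265944 yaw -87.53871028132362
timer [0.41051151 0.18488415 0.019     ]
caps [0.41620234 0.02950323 0.049     ]
head near L [ 0.47640914 -0.11982108  0.173     ]
head near R [ 0.47729255 -0.21281072  0.173     ]
spare [0.64404352 0.10463898 0.074     ]
```

Both views agree: the button is at about (0.521, 0.207, 0.078), and travel runs along (0.033, -1). The rack middle is 149 mm from the button, as given. Next I shut the fingers and move above the button.

Request:
{"api": "arm_command", "payload": {"increments": [[[0.022,-0.04,0],[0,0,-0.107],0],[[0.044,-0.08,0],[0,0,-0.215],0],[[0.066,-0.12,0],[0,0,-0.322],0],[[0.088,-0.16,0],[0,0,-0.429],0],[[0.11,-0.2,0],[0,0,-0.537],0],[[0.132,-0.24,0],[0,0,-0.644],0],[[0.154,-0.28,0],[0,0,-0.751],0],[[0.176,-0.32,0],[0,0,-0.859],0],[[0.198,-0.36,0],[0,0,-0.966],0],[[0.219,-0.398,0],[0,0,-1.073],0]], "newtons": 20}}

```text
clock: 1.1
tcp_pos: [0.522, 0.2033, 0.2482]
orientation: [3.141, 0.044, -0.0]
contact_force: [1.0, 0.6, 0.4]
grip_width: -0.0002
```

Request:
{"api": "arm_command", "payload": {"increments": [[[0,0,-0.02],[0,0,0],0],[[0,0,-0.05],[0,0,0],0],[[0,0,-0.08],[0,0,0],0],[[0,0,-0.1],[0,0,0],0],[[0,0,-0.115],[0,0,0],0],[[0,0,-0.12],[0,0,0],0],[[0,0,-0.12],[0,0,0],0],[[0,0,-0.12],[0,0,0],0],[[0,0,-0.12],[0,0,0],0]]}}

```text
clock: 2.0
tcp_pos: [0.5222, 0.2057, 0.1293]
orientation: [-3.14, -0.052, -0.002]
contact_force: [0.3, 0.6, -0.2]
grip_width: -0.0002
```

```bash
python3 - <<'E'
from h import *
o=r.get_obs();print(o)
a=r.grab_frame("top")[150:230,140:260]; b=r.grab_frame("side")[120:200,160:280]
W=np.hstack([cv2.resize(x,(399,266),interpolation=cv2.INTER_CUBIC) for x in(a,b)])
cv2.imwrite("pics/near.png",np.clip(W*1.6,0,255).astype(np.uint8))
E
```

```text
{'clock': 2.0, 'joints': array([-0.74681971,  0.45131609,  0.33290536,  1.95458644, -0.20720476,
        0.76652658, -0.26216709]), 'qvel': array([-0.00058136, -0.00261087,  0.00086235,  0.00028739, -0.0003919 ,
       -0.00301975,  0.00022422]), 'tau': array([ 7.17056450e-03, -4.84218335e+01,  5.26575163e+00, -2.12433028e+01,
        1.05026591e-02,  6.57160024e-03, -1.48652671e-03]), 'tcp_pos': array([0.52216067, 0.20565832, 0.12926443]), 'orientation': array([-3.14029637e+00, -5.17508178e-02, -2.33977178e-03]), 'contact_force': array([ 0.3259915 ,  0.56028751, -0.24985864]), 'moment': array([ 0.00599145, -0.00129136, -0.05465677]), 'grip_width': -0.00024503455085182594}
```

View pics/near.png

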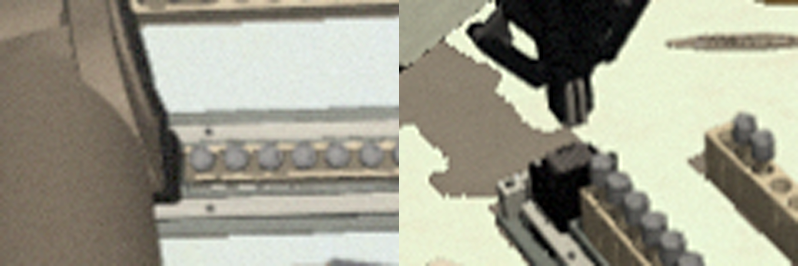

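The near view shows the shut fingertips at side pixel (212,157), straight above the button, which is at about (213,167). The arm hides the button from the top camera. I'll press down in steps and watch the force.

Request:
{"api": "arm_command", "payload": {"increments": [[[0,0,-0.01],[0,0,0],0],[[0,0,-0.02],[0,0,0],0],[[0,0,-0.028],[0,0,0],0],[[0,0,-0.033],[0,0,0],0],[[0,0,-0.035],[0,0,0],0],[[0,0,-0.037],[0,0,0],0],[[0,0,-0.037],[0,0,0],0],[[0,0,-0.037],[0,0,0],0]]}}

```text
clock: 2.9
tcp_pos: [0.5212, 0.2052, 0.0914]
orientation: [3.141, 0.052, -0.001]
contact_force: [-4.1, -1.0, 4.3]
grip_width: 0.0002
```

Request:
{"api": "arm_command", "payload": {"increments": [[[0,0,-0.002],[0,0,0],0],[[0,0,-0.004],[0,0,0],0],[[0,0,-0.004],[0,0,0],0],[[0,0,-0.004],[0,0,0],0]]}}

```text
clock: 3.3
tcp_pos: [0.5217, 0.2055, 0.089]
orientation: [-3.14, -0.051, -0.0]
contact_force: [-6.7, -2.4, 17.8]
grip_width: -0.0001
```

The button is bottomed: tips at 72 mm, 18 N. Now I push slowly along the bed.

Request:
{"api": "arm_command", "payload": {"increments": [[[0,-0.003,0],[0,0,0],0],[[0,-0.007,0],[0,0,0],0],[[0,-0.012,0],[0,0,0],0],[[0.001,-0.017,0],[0,0,0],0],[[0.001,-0.022,0],[0,0,0],0],[[0.001,-0.027,0],[0,0,0],0],[[0.001,-0.032,0],[0,0,0],0],[[0.001,-0.037,0],[0,0,0],0],[[0.001,-0.042,0],[0,0,0],0],[[0.002,-0.047,0],[0,0,0],0]]}}

```text
clock: 4.3
tcp_pos: [0.5235, 0.1596, 0.0889]
orientation: [-3.139, -0.053, -0.0]
contact_force: [-10.2, 0.9, 20.8]
grip_width: 0.0003
```

```bash
python3 - <<'E'
from h import *
o=r.get_obs();print(o["tcp_pos"],o["contact_force"],o["moment"])
a=r.grab_frame("top")[150:250,140:380]; b=r.grab_frame("side")[120:220,160:280]
W=np.hstack([cv2.resize(a,(480,200),interpolation=cv2.INTER_CUBIC),cv2.resize(b,(240,200),interpolation=cv2.INTER_CUBIC)])
cv2.imwrite("pics/mid.png",np.clip(W*1.6,0,255).astype(np.uint8))
E
```

```text
[0.52349802 0.1595586  0.08891538] [-10.2037005    0.86910738  20.84967767] [ 0.2006856   2.17546539 -0.00863536]
```

View pics/mid.png

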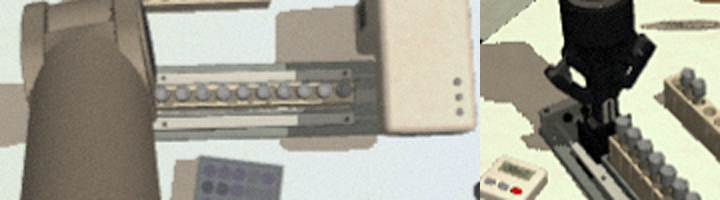

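The carriage moves with the fingers: the last vial shifted about 20 px, or 46 mm, with the button still down. Continuing, with a slight easing of the side load.

Request:
{"api": "arm_command", "payload": {"increments": [[[0,-0.005,0],[0,0,0],0],[[0,-0.01,0],[0,0,0],0],[[0,-0.015,0],[0,0,0],0],[[0,-0.02,0],[0,0,0],0],[[0,-0.025,0],[0,0,0],0],[[0,-0.03,0],[0,0,0],0],[[0,-0.035,0],[0,0,0],0],[[0.001,-0.04,0],[0,0,0],0],[[0.001,-0.045,0],[0,0,0],0],[[0.001,-0.05,0],[0,0,0],0]]}}

```text
clock: 5.4
tcp_pos: [0.5253, 0.1092, 0.0889]
orientation: [-3.139, -0.052, -0.003]
contact_force: [-6.0, 1.3, 15.6]
grip_width: -0.0001
```

Request:
{"api": "arm_command", "payload": {"increments": [[[0,-0.005,0],[0,0,0],0],[[0,-0.01,0],[0,0,0],0],[[0,-0.015,0],[0,0,0],0],[[0,-0.02,0],[0,0,0],0],[[0.001,-0.025,0],[0,0,0],0],[[0.001,-0.03,0],[0,0,0],0],[[0.001,-0.034,0],[0,0,0],0],[[0.001,-0.036,0],[0,0,0],0]]}}

```text
clock: 6.2
tcp_pos: [0.5267, 0.0727, 0.089]
orientation: [-3.14, -0.051, -0.004]
contact_force: [-5.0, 1.5, 15.5]
grip_width: -0.0005
```

Request:
{"api": "arm_command", "payload": {"increments": [[[0,-0.002,0],[0,0,0],0],[[0,-0.004,0],[0,0,0],0],[[0,-0.005,0],[0,0,0],0],[[0,-0.005,0],[0,0,0],0],[[0,-0.005,0],[0,0,0],0]]}}

```text
clock: 6.7
tcp_pos: [0.5268, 0.0693, 0.089]
orientation: [-3.138, -0.053, -0.004]
contact_force: [-5.1, 3.7, 15.5]
grip_width: -0.0006
```

Request:
{"api": "arm_command", "payload": {"increments": [[[0,-0.002,0],[0,0,0],0],[[0,-0.003,0],[0,0,0],0],[[0,-0.003,0],[0,0,0],0],[[0,-0.003,0],[0,0,0],0]]}}

```text
clock: 7.1
tcp_pos: [0.5272, 0.0681, 0.089]
orientation: [-3.137, -0.056, -0.006]
contact_force: [-4.7, 7.5, 12.0]
grip_width: -0.0
```

```bash
python3 - <<'E'
from h import *
a=r.grab_frame("top")[170:230,210:380]; b=r.grab_frame("side")[140:240,190:310]
W=np.vstack([cv2.resize(a,(799,282),interpolation=cv2.INTER_CUBIC),cv2.copyMakeBorder(cv2.resize(b,(360,300),interpolation=cv2.INTER_CUBIC),0,0,0,439,0)])
cv2.imwrite("pics/end.png",np.clip(W*1.6,0,255).astype(np.uint8))
E
```

```text
(no output)
```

View pics/end.png

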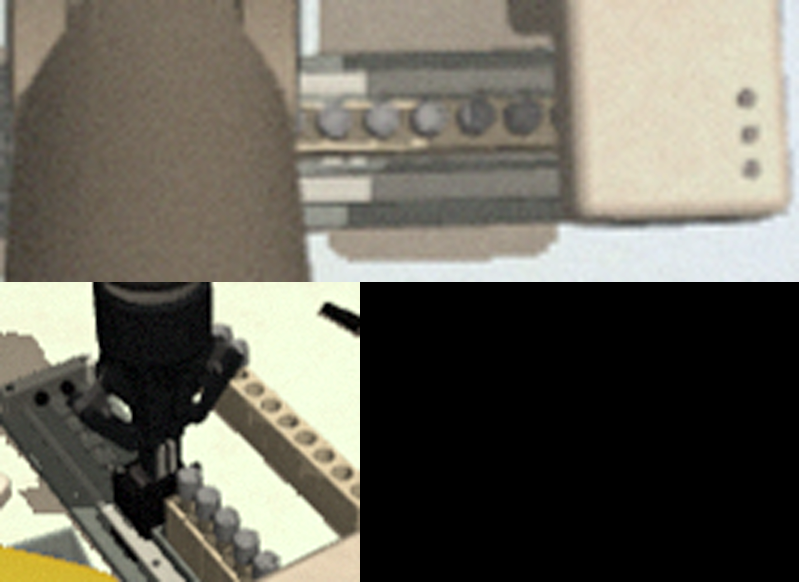

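Home is confirmed: vial 3 moved from crop x 310 to 594.5 (same scale), which is 136.0 mm, and the vial row is upright. The +y reaction shows it pressed on the stop. Now I lift straight up.

Request:
{"api": "arm_command", "payload": {"increments": [[[0,0,0.005],[0,0,0],0],[[0,0,0.012],[0,0,0],0],[[0,0,0.025],[0,0,0],0],[[0,0.005,0.05],[0,0,0],0],[[0,0.02,0.09],[0,0,0],0],[[0,0.06,0.12],[0,0,0],0],[[0,0.11,0.14],[0,0,0],0],[[0,0.16,0.15],[0,0,0],0],[[0,0.21,0.15],[0,0,0],0],[[0,0.25,0.15],[0,0,0],0]]}}

```text
clock: 8.2
tcp_pos: [0.5257, 0.3166, 0.2389]
orientation: [-3.14, -0.052, -0.003]
contact_force: [0.7, 0.2, -0.2]
grip_width: -0.0002
```

Request:
{"api": "arm_command", "payload": {"increments": [[[-0.01,0.05,0],[0,0,0],0],[[-0.02,0.1,0],[0,0,0],0],[[-0.03,0.13,0],[0,0,0],0],[[-0.03,0.13,0],[0,0,0],0],[[-0.03,0.13,0],[0,0,0],0]]}}

```text
clock: 8.7
tcp_pos: [0.4954, 0.4445, 0.2375]
orientation: [3.14, 0.054, 0.001]
contact_force: [0.4, -1.1, -0.5]
grip_width: 0.0
```

```bash
python3 - <<'E'
from h import *
print(r.get_obs()["contact_force"])
A=r.grab_frame("top");B=r.grab_frame("side");cv2.imwrite("pics/fa.png",A);cv2.imwrite("pics/fb.png",B)
a=A[170:230,210:380]; b=B[140:240,190:310]
W=np.vstack([cv2.resize(a,(799,282),interpolation=cv2.INTER_CUBIC),np.hstack([cv2.resize(b,(360,300),interpolation=cv2.INTER_CUBIC),cv2.resize(A[120:270,150:369],(439,300))])])
cv2.imwrite("pics/fin.png",np.clip(W*1.6,0,255).astype(np.uint8))
E
```

```text
[ 0.44632979 -1.09899343 -0.51467989]
```

View pics/fin.png

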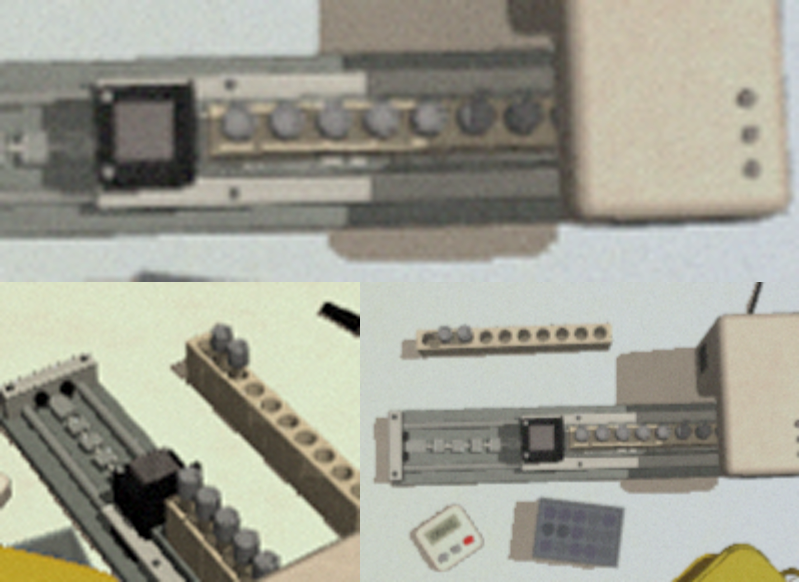

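The vials stand exactly where they did when home, the button cap is proud of the housing again, and the bystanders have not moved. Handing in.

```bash
python3 -c "
from bench import r
print(r.hand_in(), r.get_obs()['clock'])"
```

```text
the job is handed in; nothing more can be done
the job is handed in; nothing more can be done
```

I pressed the lock button fully down, pushed the carriage along the bed to the end stop with the button held down, then lifted straight up and moved clear. The job was handed in at about 9 s on the robot's clock, against the 38 s limit; no verdict was reported.

**Button:** it bottomed with the fingertips at 72 mm and 18 N. The tool height held at 89 mm at every reading during the push.

**Carriage home:** the fingers travelled 137.4 mm, with the sideways reaction rising to 7.5 N at the stop. The vial caps moved 136.0 mm in the top view.

**After release:**
- The caps stand at the same pixels as when the carriage was pressed home.
- The button cap looks proud of its housing again. I judged that by eye only and did not measure the 1 mm.
- The rack is upright in its seat, and the spare rack, caps box and timer look unmoved by eye.
- The contact force is down to about 1 N, the same as its free-air noise, so the arm touches nothing.

**Disagreements:**
- The button's own displacement read coarsely from the crop gave about 134.7 mm, which agrees with 136 mm within its error.
- The two cameras' rays to the button passed 4 mm apart.
- An unexplained side force of 5 to 10 N was read while pressing; it had no visible effect.

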